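# Pop a thread spool out of its spring dispenser and trap it

### The arm

A 6-joint arm with a two-finger parallel gripper is mounted at the origin on a cart in front of the work surface, level with it; the furniture and walls round the work are solid. World frame = base frame: x ahead of the robot, y to its left, z up, the work surface at z = 0. Lengths are in m, angles in rad, forces in N, time in s.
With the tool pointing down it reaches from about 0.375 to 0.9 m from the base axis. Payload 3.1 kg.
Tool frame: the origin (TCP) lies on the centre line of the jaws, within the pads' length; the fingertips stand 19 mm ahead of it and the grasp point (between the pads) is the TCP; z points along the fingers, y is the direction in which the jaws open and shut (so a half turn about z gives the same grasp; the last joint's range is limited). The gripper opens to 85 mm and grips with 20 to 120 N. Pads are 22 mm wide; open, the fingers measure 114 mm over their backs; the gripper's body (76 mm by 85 mm) begins 54 mm behind the grasp point. The pads swing forward as they close: fully open they stand 13 mm farther back than shut.
Start: joints at [-1.448, 0.527, 1.433, -0, 1.181, -0.178], TCP at [0.186, -0.597, 0.25] pointing down, gripper open.
Joint ranges: [-3.08, 3.08], [-0.75, 2.2], [0.22, 2.44], [-1.43, 4.57], [0, 2.65], [-2.85, 2.85]. Speed limits (rad/s): [2.79, 2.79, 3.14, 3.14, 3.14, 3.14].

### API

Orientations are given as a unit quaternion [x, y, z, w].
In Python, from station import manip, imaging, workorder gives the robot as it stands.
- The arm moves only by the shell command python3 -m creep 'ROWS' [FORCE]. ROWS is a JSON object of lists of equal length, an entry for each row: "claw": the finger opening in cm, from 0 to 8.54; "dp": the shift along the tool's x, y, z in cm, a list of three; "roll": the turn about the tool's z in rad. In form: {"claw": [claw, ...], "dp": [[dx, dy, dz], ...], "roll": [roll, ...]}. A call has 1 to 12 rows; each row is the pose to reach, as a shift and turn from the pose commanded when the call began, along the tool's axes at that moment; what a row does not reach only later rows make up. A row lasts 1/10 s, in which the tool goes at most 50 mm and 8.59 degrees, less where a joint would pass 70% of its speed; a pose out of reach is approached as far as the arm can. A call with a gripper value outside its range is refused whole. The fingers move at their own pace and stop on an object; FORCE is the grip in N (left out, the last holds). Time passes only in rows, so rows that repeat a pose let the fingers close. It gives the time, the measured TCP pose, the force and the opening at its end, in the units of the state.
- manip.sense(): the state, without advancing time (a new reading comes with each control period).
- imaging.snapshot(name): name is "scene" or "top" or "wrist"; returns a dict with "image" (480x640x3 uint8, red, green, blue), "z_map" (480x640 float32, m along the optical axis (not along the pixel's ray), 0 where there is no reading), "vfov" (degrees; the focal length in pixels is half the picture's height over the tangent of half this angle, whatever the lens; pixels are square), "cx", "cy" (the principal point, pixels), "R" (3x3) and "t" (3): a world point X has camera coordinates R X + t. Camera axes: x right, y down, z forward; pixel columns grow to the right and rows downward; lengths in m; the calibration is good to about 2 mm. A picture is of the moment at which its call begins.
- workorder.sign_off(): hands the job in, once; it reports no verdict.
The state is a dict: "t": time; "q": joint angles; "qd": joint speeds; "tau": joint torques, N m; "tcp_pos": TCP position; "tool_rot": TCP orientation; "force": force on the tool from outside, world axes, zero at the start; "ft_torque": the same for the moment, N m; "finger_gap": opening from 0.0 (shut) to 1.0 (fully open).
Only numpy, scipy, OpenCV 4.12 (cv2) and the standard library are available. Lean on these libraries where they do the work, as an engineer would, in place of code of your own. Each camera call takes 0.05 s, during which the arm holds its last target.

### The job

Press the release pad of the spring spool dispenser down with one fingertip while the other finger waits in the channel in front of the spool, so that the spool pops out of its seat but is stopped by that finger before it shoots off the dispenser. Do not grip, lift or tip the spool, and do not disturb the things lying around the dispenser. Finish while holding: one finger keeps the pad down and the other finger keeps the popped spool trapped upright in the channel, just beyond its seat, against the push of the spring.

Things in the scene. Friction and masses are not known exactly. Their poses are not given: they have to be found in the camera images.
- dispenser: Spring spool dispenser, fixed: dark wooden base 160 x 116 mm, 18 mm high (x -85 to 75, y -40 to 76 mm). Origin on the bench top under the axis of the seated spool, z up. x points from the spool to the grey spring housing behind it (x 33 to 73, y -25 to 25 mm, top 54 mm above the bench); the spool pops out towards -x along a straight channel at y = 0.
- finger_spot (a point): Point in the channel in front of the spool, on its floor, 18 mm above the bench, at x = -52, y = 0 in the dispenser's frame; axes as the dispenser's. A finger up to 25 mm wide clears the gate and meets the spool with its middle within 8 mm of here along x. Guides 5 mm thick, 48 mm apart, line the channel, tops 27 mm above the bench: keep the fingertip above them. The front end (x = -85) has no stop.
- gate (a point): Middle of the top edge of the steel gate blade across the channel that holds the spool in its seat: x = -24.5, y = 0 in the dispenser's frame, 4 mm thick, 12.5 mm above the channel floor. It is one piece with the release pad and sinks into the floor with it.
- ejector (a joint): Travel of the spring plunger behind the spool towards -x, m: about 0.001 = spool seated, 0.045 = full stroke. It always pushes the spool, with about 4 N at 0, falling to 2.2 N at full stroke. Without a finger in the way the spool is shot off the front end.
- release: Release pad, flat, dark, 50 mm (dispenser's x) by 36 mm (y), with the gate fixed to it. Origin: middle of the pad's top face, at x = -50, y = 52 mm in the dispenser's frame, 48 mm above the bench when up, 33 mm fully down (15 mm travel, to a firm stop). A spring lifts it: 2 N at the top, 6 N at the bottom, up to 2 N more at the gate. The spool pops at once when it is about 12 mm down; let up, the gate rises under the spool.
- spool: Thread spool to be popped: 44 mm in diameter over its two flanges (4 mm thick), 39 mm between them, 46 mm high, about 80 g, loose, standing on end in the seat of the dispenser on the channel floor, so its top is 64 mm above the bench. Origin at the centre of its underside, z up. Seated, its front is at x = -22 mm in the dispenser's frame.
- small_spool: Bystander: smaller thread spool, 36 mm in diameter, 36 mm high, upright beside the dispenser. Origin at the centre of its underside.
- wax: Bystander: lump of beeswax, 28 x 34 x 16 mm, on the bench near the dispenser. Origin under its centre.
- punch: Bystander: steel chasing punch, 74 mm long, 8 mm thick, lying beside the dispenser. Origin under its centre.
- die_block: Bystander: steel doming block, a 45 mm cube with round hollows, at the right of the bench. Origin under its centre.
- screwdriver: Bystander: screwdriver, 157 mm long, 18 mm high, lying at the right front. Origin under its centre.
- steel_block: Bystander: flat steel bench block, 75 x 75 x 18 mm, at the left. Origin under its centre.
Not all that is in view belongs to the job. What is shaped like the spool but blue or purple is not meant.

How it is judged:
On the way:
1. the pad is pressed down (z of release in the frame of dispenser below 0.04 m).
At the end, for the whole second after the job is handed in: The pad is held at least 10 mm down by the fingers, and the spool stands upright (within 0.15 rad) and at rest on the channel floor, 5 to 45 mm out of its seat, pressed by the ejector against a finger (more than 0.5 N) (z of release in the frame of dispenser below 0.038 m and contact force between the fingers and release above 0.5 N and contact force between the fingers and spool above 0.5 N and x of spool in the frame of dispenser between -0.045 and -0.005 m and y of spool in the frame of dispenser between -0.008 and 0.008 m and z of spool in the frame of dispenser between 0.014 and 0.022 m and angle between spool's own z axis and vertical below 0.15 rad and linear speed of spool below 0.02 m/s); the arm keeps its last pose, push and grip.
It fails at once if the spool slides away (more than 55 mm out of its seat) (x of spool in the frame of dispenser below -0.055 m).
It fails at once if the spool is lifted or leaves the channel floor (z of spool in the frame of dispenser above 0.027 m or z of spool in the frame of dispenser below 0.01 m).
It fails at once if the spool is tipped (angle between spool's own z axis and vertical above 0.4 rad).
It fails at once if a bystander is moved by more than 15 mm (distance of any of small_spool, wax, punch, die_block, screwdriver, steel_block from where it was at the start of the episode above 0.015 m).
It also fails if it takes over 32 s, if anything falls off the work surface, if the arm or the gripper's body presses on something with over 40 N, if the wrist force passes 120 N, or if a joint passes its speed limit or range.

## Working session

There is one attempt and no reset: what is moved stays moved. The work goes in short steps, Python scripts to look and compute and a shell command to move; the robot and the scene stay as the last step left them, time stands still between calls to the robot, and variables do not carry over. Pictures are saved under pics/ and viewed, and the job is handed in when it is done.

```bash
mkdir -p pics; ls; python3 - <<'E'
from station import manip, imaging
import cv2,numpy as np,pickle
s=manip.sense();print(s)
for n in ("scene","top","wrist"):
    d=imaging.snapshot(n);pickle.dump(d,open(f'{n}0.pkl','wb'))
    cv2.imwrite(f'pics/{n}0.png',d["image"][:,:,::-1]);print(n,d["vfov"],d["cx"],d["cy"],np.round(-np.array(d["R"]).T@d["t"],3))
E
```

```text
pics
{'t': 0.0, 'q': array([-1.44754915e+00,  5.28465061e-01,  1.43390438e+00,  2.15069915e-05,
        1.18139993e+00, -1.78531390e-01]), 'qd': array([ 4.28160934e-05, -1.66769024e-03, -1.17732010e-03, -2.49472136e-04,
       -1.34341618e-03, -9.57274399e-04]), 'tau': array([-2.17224311e-03, -4.42361820e+01, -1.78025150e+01, -4.05635819e-04,
        8.43497372e-03, -6.78249478e-06]), 'tcp_pos': array([ 0.18569216, -0.59607001,  0.24933359]), 'tool_rot': array([ 9.88637824e-01,  1.50313234e-01,  4.00209570e-05, -1.08766935e-03]), 'force': array([-0.21035481,  0.24424732,  0.04544605]), 'ft_torque': array([ 0.04609971,  0.00158051, -0.01675365]), 'finger_gap': 0.9996561312199457}
scene 50.766081161350044 314.7695962750255 241.55984577878215 [ 0.507 -0.696  0.94 ]
top 54.00974436912442 319.6355222268025 233.1250753282797 [0.334 0.044 1.217]
wrist 62.88171943333984 322.7844536365799 236.79835960415727 [ 0.257 -0.576  0.371]
```

View pics/scene0.png

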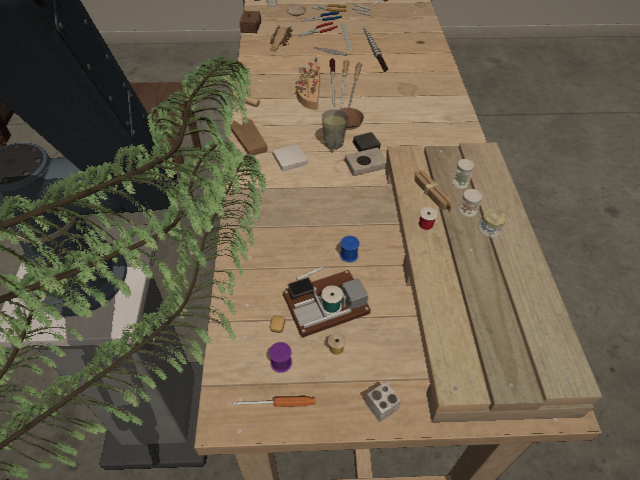

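View pics/top0.png

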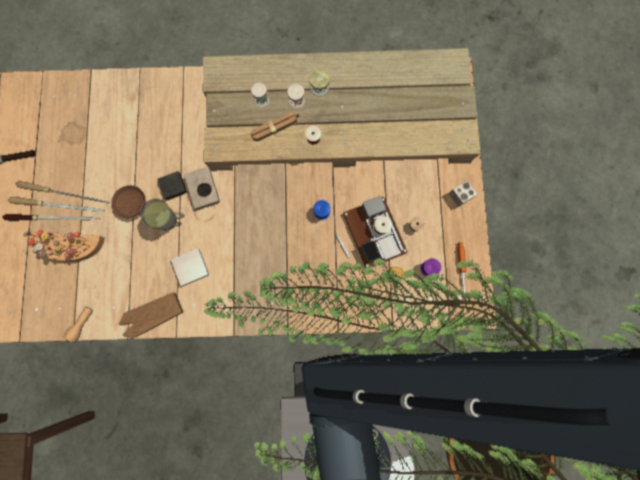

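View pics/wrist0.png

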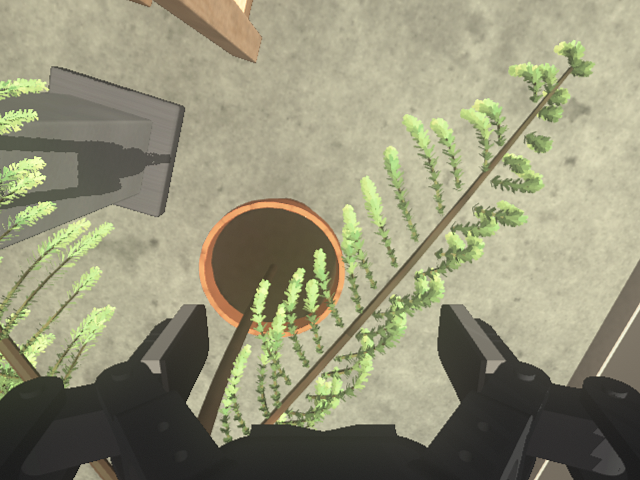

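The scene view (and the top view) shows the dispenser's dark base at about scene (327,302) / top (375,231). There are four spool-like candidates: blue at scene (349,248), purple (281,357), red (427,217, on the shelf), and green with a white top (332,298). The green one fits, because it stands on the dispenser in front of the grey housing (355,293). I'll confirm this in a crop.

```bash
cat > h.py <<'E'
import pickle,cv2,numpy as np
def f(d): return 240/np.tan(np.radians(d["vfov"])/2)
def ray(d,u,v,z):
    R=np.array(d["R"]);t=np.array(d["t"]);c=-R.T@t
    r=R.T@np.array([(u-d["cx"])/f(d),(v-d["cy"])/f(d),1.]);return c+r*(z-c[2])/r[2]
def pt(d,u,v):
    Z=float(d["z_map"][int(round(v)),int(round(u))]);R=np.array(d["R"])
    return R.T@(np.array([(u-d["cx"])/f(d)*Z,(v-d["cy"])/f(d)*Z,Z])-d["t"])
def proj(d,X):
    c=np.array(d["R"])@X+d["t"];return f(d)*c[0]/c[2]+d["cx"],f(d)*c[1]/c[2]+d["cy"]
def cloud(d):
    v,u=np.mgrid[:480,:640];Z=d["z_map"]
    P=np.stack([(u-d["cx"])/f(d)*Z,(v-d["cy"])/f(d)*Z,Z],-1)-np.array(d["t"])
    return P@np.array(d["R"])
E
python3 - <<'E'
from h import *
d=pickle.load(open('scene0.pkl','rb'));a=cv2.resize(d["image"][255:350,260:385,::-1],None,fx=6,fy=6,interpolation=cv2.INTER_CUBIC);cv2.imwrite('pics/c1.png',a)
d=pickle.load(open('top0.pkl','rb'));a=cv2.resize(d["image"][185:285,310:440,::-1],None,fx=6,fy=6,interpolation=cv2.INTER_CUBIC);cv2.imwrite('pics/c2.png',a)
E
```

```text
(no output)
```

View pics/c1.png

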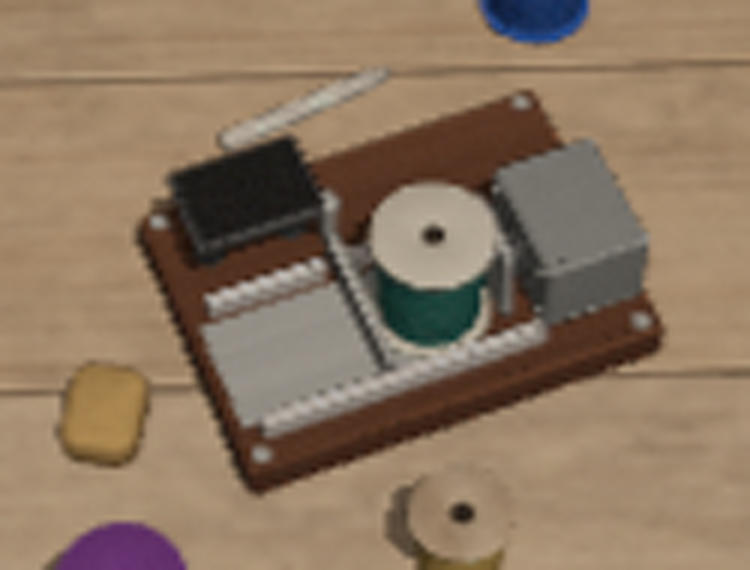

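View pics/c2.png

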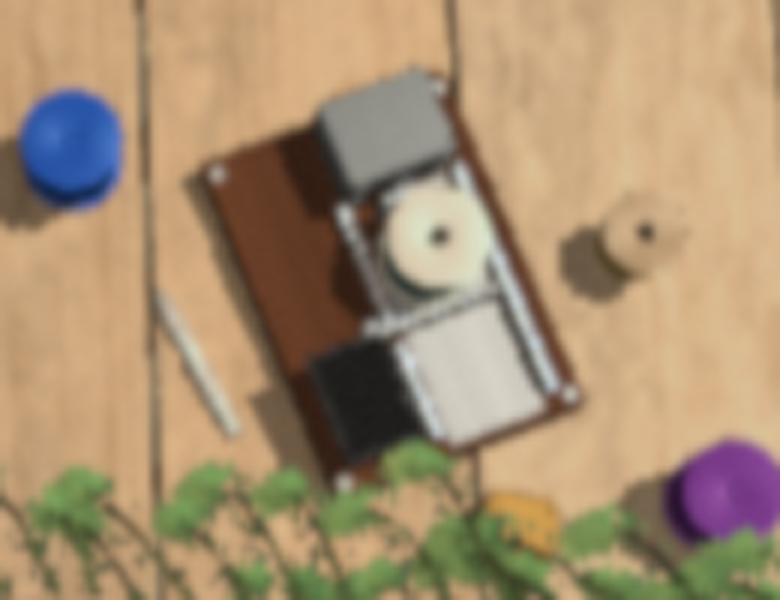

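The crop confirms the green spool with the white flange as the target: it sits behind the gate in front of the grey housing, with the black pad on its +y side. Next I'll measure the dispenser's pose in both views.

```bash
python3 - <<'E'
from h import *
S=pickle.load(open('scene0.pkl','rb'));T=pickle.load(open('top0.pkl','rb'))
def cr(p,o): return ((p[0]+.5)/6-.5+o[0],(p[1]+.5)/6-.5+o[1])
s=lambda p:cr(p,(260,255)); t=lambda p:cr(p,(310,185))
items={'spooltop':((433,236),(440,236),.064),'scrRL':((522,102),(217,174),.018),'scrFR':((262,455),(570,393),.018),'scrFL':((158,222),(343,482),.018),'scrRR':((641,320),(438,88),.018)}
pc={'padc':([(172,183),(292,140),(322,200),(207,250)],[(312,375),(385,340),(425,425),(352,458)],.048),
'hous':([(495,185),(590,145),(647,240),(550,275)],[(320,105),(420,70),(455,150),(355,190)],.054)}
for k,(a,b,z) in items.items():
    A=ray(S,*s(a),z);B=ray(T,*t(b),z);print(k,np.round(A,4),np.round(B,4),'depth z',pt(S,*s(a)).round(4),pt(T,*t(b)).round(4))
for k,(a,b,z) in pc.items():
    A=np.mean([ray(S,*s(p),z) for p in a],0);B=np.mean([ray(T,*t(p),z) for p in b],0);print(k,A.round(4),B.round(4))
E
```

```text
spooltop [ 0.5667 -0.1079  0.064 ] [ 0.5676 -0.1057  0.064 ] depth z [ 0.5668 -0.107   0.0626] [ 0.5673 -0.1055  0.0654]
scrRL [ 0.6068 -0.0177  0.018 ] [ 0.6073 -0.0163  0.018 ] depth z [ 0.6065 -0.0199  0.021 ] [ 0.607  -0.0163  0.019 ]
scrFR [ 0.5056 -0.1656  0.018 ] [ 0.5068 -0.1636  0.018 ] depth z [ 0.5056 -0.1664  0.0195] [ 0.5067 -0.1635  0.0188]
scrFL [ 0.4697 -0.0676  0.018 ] [ 0.4713 -0.0649  0.018 ] depth z [ 0.4699 -0.0699  0.0214] [ 0.4714 -0.065   0.017 ]
scrRR [ 0.6419 -0.1154  0.018 ] [ 0.6429 -0.1142  0.018 ] depth z [ 0.6419 -0.1156  0.0183] [ 0.6427 -0.1141  0.0186]
padc [ 0.5031 -0.0766  0.048 ] [ 0.5022 -0.0744  0.048 ]
hous [ 0.6164 -0.0922  0.054 ] [ 0.6166 -0.0872  0.054 ]
```

```bash
python3 - <<'E'
from h import *
for n in('scene','top'):
    d=pickle.load(open(n+'0.pkl','rb'));h=cv2.cvtColor(d["image"],cv2.COLOR_RGB2HSV)
    m=cv2.inRange(h,(35,60,50),(70,255,255))>0
    P=cloud(d)[m&(d["z_map"]>0)];P=P[P[:,2]>.03]
    print(n,len(P))
    for x0 in np.arange(-.2,.8,.1):
        for y0 in np.arange(-.9,.3,.1):
            q=P[(P[:,0]>=x0)&(P[:,0]<x0+.1)&(P[:,1]>=y0)&(P[:,1]<y0+.1)]
            if len(q)>15: print('%.1f %.1f n%d z %.2f-%.2f'%(x0,y0,len(q),*np.percentile(q[:,2],[2,98])),end=' | ')
    print()
x=np.array([np.cos(.349),np.sin(.349)]);y=np.array([-x[1],x[0]]);o=np.array([.5672,-.1064])
tgt=o-.052*x+.026*y;print(tgt)
from station import manip
from scipy.spatial.transform import Rotation as Ro
s=manip.sense();R=Ro.from_quat(s['tool_rot']).as_matrix();print(R.round(3));print(R.T@(np.r_[tgt,.15]-s['tcp_pos']))
E
```

```text
scene 26828
-0.1 -0.3 n220 z 0.07-0.16 | -0.1 -0.2 n103 z 0.09-0.17 | -0.1 -0.1 n102 z 0.04-0.31 | 0.0 -0.5 n336 z 0.08-0.14 | 0.0 -0.4 n1172 z 0.07-0.15 | 0.0 -0.3 n559 z 0.08-0.16 | 0.0 -0.2 n266 z 0.08-0.17 | 0.0 -0.1 n353 z 0.05-0.31 | 0.0 -0.0 n219 z 0.04-0.19 | 0.1 -0.5 n371 z 0.05-0.47 | 0.1 -0.4 n2029 z 0.07-0.55 | 0.1 -0.3 n1388 z 0.08-0.54 | 0.1 -0.2 n20 z 0.06-0.44 | 0.1 -0.1 n46 z 0.25-0.36 | 0.2 -0.4 n3856 z 0.08-0.54 | 0.2 -0.3 n3466 z 0.09-0.54 | 0.2 -0.2 n930 z 0.07-0.53 | 0.2 -0.1 n469 z 0.09-0.50 | 0.2 -0.0 n155 z 0.08-0.31 | 0.3 -0.4 n298 z 0.46-0.51 | 0.3 -0.3 n3286 z 0.09-0.54 | 0.3 -0.2 n2706 z 0.11-0.53 | 0.3 -0.1 n1606 z 0.10-0.53 | 0.3 -0.0 n712 z 0.11-0.52 | 0.3 0.1 n300 z 0.11-0.46 | 0.3 0.2 n146 z 0.06-0.15 | 0.4 -0.3 n65 z 0.45-0.49 | 0.4 -0.2 n252 z 0.44-0.51 | 0.4 -0.1 n590 z 0.35-0.51 | 0.4 -0.0 n522 z 0.10-0.50 | 0.4 0.1 n215 z 0.09-0.45 | 0.4 0.2 n37 z 0.06-0.13 | 
top 12057
-0.1 -0.7 n27 z 0.05-0.10 | -0.1 -0.6 n41 z 0.05-0.09 | -0.1 -0.5 n33 z 0.10-0.14 | -0.1 -0.4 n20 z 0.10-0.15 | 0.0 -0.5 n70 z 0.08-0.14 | 0.0 -0.4 n603 z 0.08-0.46 | 0.0 -0.3 n3
[... 227 characters left out ...]
03-0.08 | 0.2 -0.4 n137 z 0.39-0.52 | 0.2 -0.3 n577 z 0.09-0.68 | 0.2 -0.2 n456 z 0.09-0.59 | 0.2 -0.1 n417 z 0.10-0.50 | 0.2 -0.0 n235 z 0.11-0.18 | 0.2 0.1 n29 z 0.11-0.16 | 0.3 -0.7 n20 z 0.03-0.05 | 0.3 -0.4 n115 z 0.45-0.52 | 0.3 -0.3 n1782 z 0.17-0.54 | 0.3 -0.2 n1640 z 0.16-0.53 | 0.3 -0.1 n1238 z 0.13-0.53 | 0.3 -0.0 n622 z 0.14-0.51 | 0.3 0.1 n471 z 0.13-0.48 | 0.3 0.2 n189 z 0.09-0.14 | 0.4 -0.3 n36 z 0.45-0.49 | 0.4 -0.2 n83 z 0.44-0.50 | 0.4 -0.1 n283 z 0.05-0.51 | 0.4 -0.0 n299 z 0.13-0.50 | 0.4 0.1 n164 z 0.13-0.47 | 0.4 0.2 n26 z 0.09-0.13 | 
[ 0.5094439  -0.09974924]
[[ 0.955  0.297 -0.   ]
 [ 0.297 -0.955  0.002]
 [ 0.    -0.002 -1.   ]]
[ 0.45662614 -0.37765986  0.10031637]
```

```bash
python3 -m creep '{"claw":[4,4,4,4,4,4,4,4,4,4,4,4],"dp":[[3,0,0],[7,0,0],[11,0,0],[15,-1,0],[19,-1,0],[23,-1,0],[27,-1,0],[31,-2,0],[35,-2,0],[39,-2,0],[42,-2,0],[42,-2,0]],"roll":[0,0,-0.01,-0.02,-0.03,-0.04,-0.047,-0.047,-0.047,-0.047,-0.047,-0.047]}' 30; python3 - <<'E'
from station import manip
import numpy as np
from scipy.spatial.transform import Rotation as Ro
s=manip.sense();R=Ro.from_quat(s['tool_rot']).as_matrix();print(R.round(3));print(R.T@(np.array([.5094,-.0997,.15])-s['tcp_pos']),s)
E
```

```text
t: 1.35
tcp_pos: [0.5847, -0.4502, 0.2494]
tool_rot: [0.984, 0.176, 0.001, -0.0]
force: [0.2, -0.1, -0.2]
finger_gap: 0.469
[[ 0.938  0.346  0.001]
 [ 0.346 -0.938  0.001]
 [ 0.002 -0.    -1.   ]]
[ 0.05061473 -0.35485011  0.09958256] {'t': 1.35, 'q': array([-0.80780214,  0.68964158,  1.11204174,  0.00166872,  1.3394502 ,
        0.4089576 ]), 'qd': array([-0.05668268, -0.02127155,  0.05295831, -0.04887115,  0.00641471,
       -0.02215029]), 'tau': array([  0.65855311, -52.77646065, -20.48521936,   0.15941046,
        -0.07644857,   0.1158549 ]), 'tcp_pos': array([ 0.58466387, -0.4501976 ,  0.24941791]), 'tool_rot': array([ 9.84406419e-01,  1.75907048e-01,  8.03637347e-04, -2.57875921e-04]), 'force': array([ 0.24334127, -0.06441608, -0.23209103]), 'ft_torque': array([-0.01348443,  0.00245517, -0.0087577 ]), 'finger_gap': 0.4694799471341468}
```

```bash
python3 -m creep '{"claw":[4,4,4,4,4,4,4,4,4,4,4,4],"dp":[[1,-3,0],[2,-6,0],[3,-9.5,0],[4,-13,0],[5,-17,1],[5,-21,2],[5,-25,3],[5,-29,4],[5,-32,5],[5,-35,6],[5.1,-35.5,7],[5.1,-35.5,7]],"roll":[0,0,0,0,0,0,0,0,0,0,0,0]}' 30; python3 - <<'E'
from station import manip,imaging
from h import *
from scipy.spatial.transform import Rotation as Ro
for n in ("scene","top","wrist"):
    d=imaging.snapshot(n);pickle.dump(d,open(f'{n}1.pkl','wb'))
    cv2.imwrite(f'pics/{n}1.png',d["image"][:,:,::-1])
    if n=='scene':cv2.imwrite('pics/c3.png',cv2.resize(d["image"][210:350,240:400,::-1],None,fx=5,fy=4.2 and 5 if 0 else 4.2,interpolation=cv2.INTER_CUBIC) if 0 else cv2.resize(d["image"][225:345,250:400,::-1],None,fx=5,fy=5,interpolation=cv2.INTER_CUBIC))
s=manip.sense();R=Ro.from_quat(s['tool_rot']).as_matrix();print(R.round(3));print(R.T@(np.array([.5094,-.0997,.15])-s['tcp_pos']),s['t'],s['force'],s['finger_gap'])
E
```

```text
t: 2.55
tcp_pos: [0.5062, -0.1012, 0.1793]
tool_rot: [0.985, 0.174, -0.001, -0.001]
force: [-0.2, -0.4, -0.3]
finger_gap: 0.466
[[ 0.94   0.341  0.002]
 [ 0.341 -0.94  -0.001]
 [ 0.001  0.002 -1.   ]]
[ 0.00197935 -0.00323851  0.03068519] 2.7 [ 0.29571512 -0.65856854 -0.55517226] 0.46989085586421314
```

View pics/c3.png

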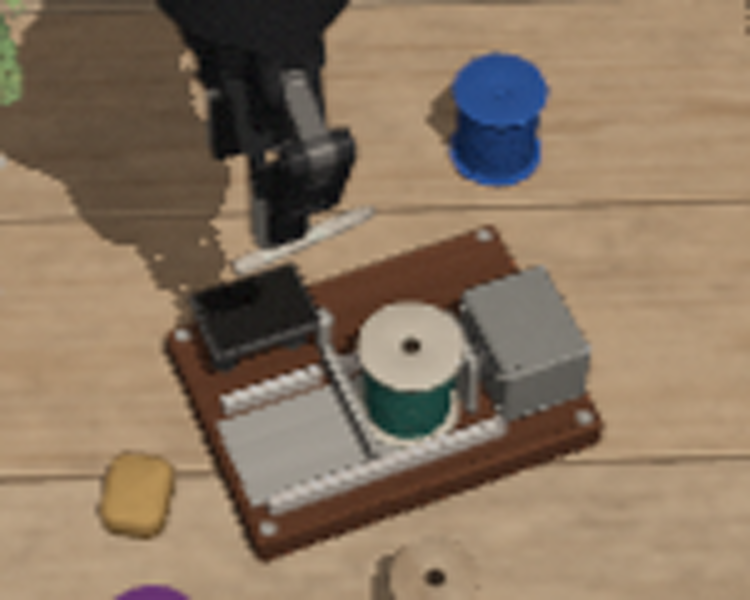

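View pics/wrist1.png

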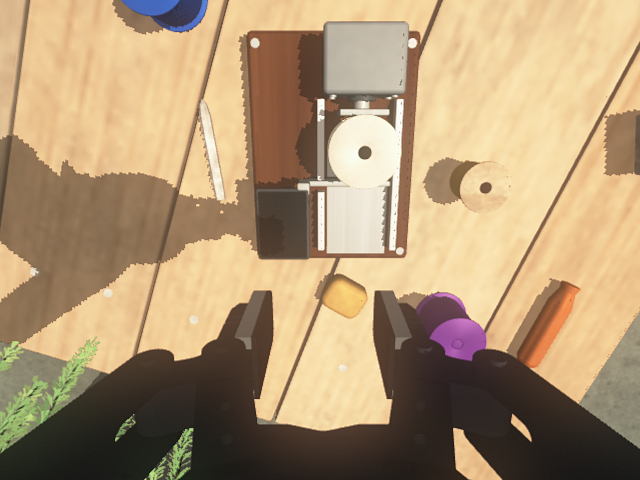

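The wrist view shows the dispenser square with the tool: spool (364,150), pad (283,223), gate (312,184). The fingers are at (260,330) and (390,330). I'll now measure the dispenser and the fingertips in this view.

```bash
python3 - <<'E'
from station import manip
from h import *
from scipy.spatial.transform import Rotation as Ro
s=manip.sense();R=Ro.from_quat(s['tool_rot']).as_matrix();p=s['tcp_pos']
W=pickle.load(open('wrist1.pkl','rb'));C=(cloud(W)-p)@R  # tool frame
Z=C[...,2];ok=W["z_map"]>0
for nm,sl in (('L',(slice(280,420),slice(235,285))),('R',(slice(280,420),slice(365,420)))):
    m=ok[sl]&(Z[sl]<.06);P=C[sl][m];print(nm,len(P),(np.percentile(P,[1,50,99],axis=0)*1000).round(1).tolist())
    t=P[P[:,2]>np.percentile(P[:,2],90)];print(' tip',(np.percentile(t,[2,98],axis=0)*1000).round(1).tolist())
for k,(u,v),z in (('spool',(364.5,152),.064),('sRL',(254.5,43),.018),('sRR',(412.5,43),.018),('sFR',(399.5,251),.018),('padc',(283.5,223.5),.048),('housing',(366,58),.054)):
    A=ray(W,u,v,z);print(k,A.round(4),'tool',((A-p)@R*1000).round(1),'depth',pt(W,u,v).round(4))
h=cv2.cvtColor(W["image"],cv2.COLOR_RGB2HSV)
cv2.imwrite('pics/c4.png',cv2.resize(W["image"][0:290,220:440,::-1],None,fx=2,fy=2,interpolation=cv2.INTER_CUBIC))
cv2.imwrite('pics/c5.png',cv2.resize(W["image"][270:470,200:450,::-1],None,fx=3,fy=3,interpolation=cv2.INTER_CUBIC))
E
```

```text
L 3923 [[-9.6, -29.5, -58.0], [11.4, -19.0, -16.4], [18.4, -12.7, 16.8]]
 tip [[-9.3, -30.6, 8.9], [12.0, -18.6, 18.4]]
R 4905 [[-9.5, 15.5, -58.1], [11.7, 22.0, -17.7], [18.4, 33.8, 16.4]]
 tip [[-9.4, 21.1, 7.3], [11.9, 33.6, 18.2]]
spool [ 0.5692 -0.1093  0.064 ] tool [ 54.8  26.  116.8] depth [ 0.5691 -0.1096  0.062 ]
sRL [ 0.608  -0.0209  0.018 ] tool [121.4 -43.9 162.8] depth [ 0.608  -0.0209  0.0176]
sRR [ 0.6436 -0.1187  0.018 ] tool [121.5  60.1 162.9] depth [ 0.6439 -0.1189  0.0165]
sFR [ 0.5075 -0.1678  0.018 ] tool [-23.2  59.9 162.8] depth [ 0.5072 -0.1681  0.0171]
padc [ 0.5063 -0.0777  0.048 ] tool [  6.5 -25.1 132.7] depth [ 0.5061 -0.0777  0.0472]
housing [ 0.6188 -0.0915  0.054 ] tool [107.5  26.2 126.9] depth [ 0.6193 -0.0917  0.0514]
```

View pics/c5.png

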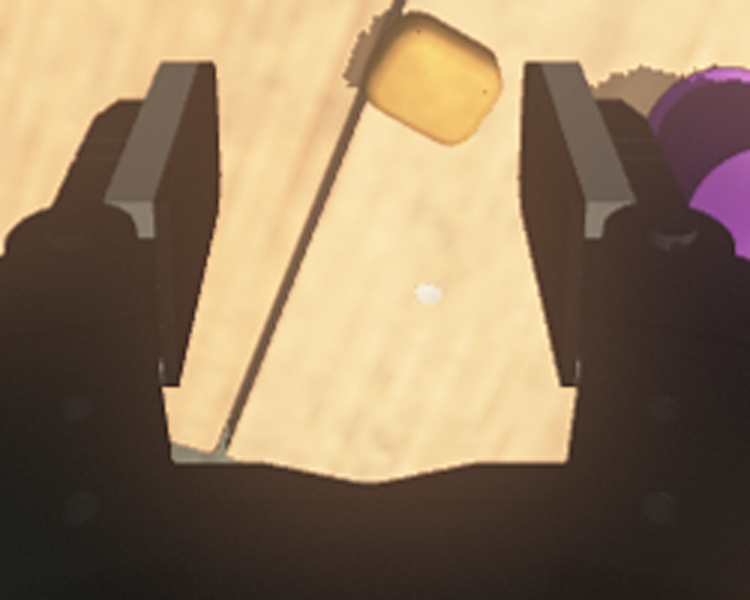

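View pics/c4.png

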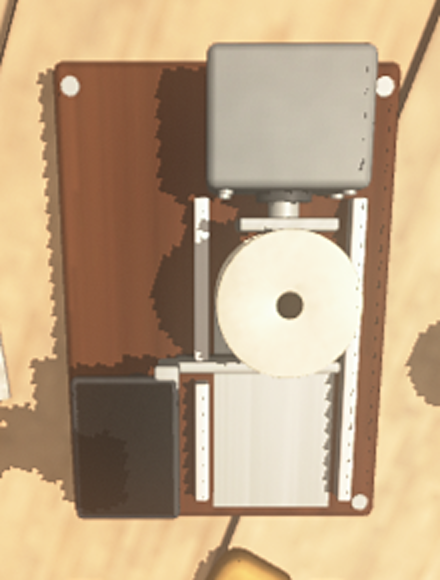

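```bash
python3 -m creep '{"claw":[4.2,4.2,4.2,4.2,4.2,4.2],"dp":[[0.15,-0.15,2],[0.15,-0.15,5],[0.15,-0.15,8],[0.15,-0.15,10],[0.15,-0.15,10],[0.15,-0.15,10]],"roll":[0,0,0,0,0,0]}' 30; python3 - <<'E'
from station import manip,imaging
from h import *
from scipy.spatial.transform import Rotation as Ro
s=manip.sense();R=Ro.from_quat(s['tool_rot']).as_matrix();p=s['tcp_pos'];print(R.round(3).tolist())
for n in ("scene","wrist"):
    d=imaging.snapshot(n);pickle.dump(d,open(f'{n}2.pkl','wb'))
    c=d["image"][225:345,250:400,::-1] if n=='scene' else d["image"][60:480,120:520,::-1]
    cv2.imwrite(f'pics/{n}2c.png',cv2.resize(c,None,fx=5 if n=='scene' else 1.4,fy=5 if n=='scene' else 1.4,interpolation=cv2.INTER_CUBIC))
print(manip.sense()['force'])
E
```

```text
t: 3.3
tcp_pos: [0.5092, -0.101, 0.0806]
tool_rot: [0.985, 0.173, 0.0, 0.0]
force: [0.2, 0.3, -0.4]
finger_gap: 0.494
[[0.94, 0.341, 0.001], [0.341, -0.94, -0.0], [0.001, 0.001, -1.0]]
[-0.24299829 -0.13953815  0.73120756]
```

View pics/scene2c.png

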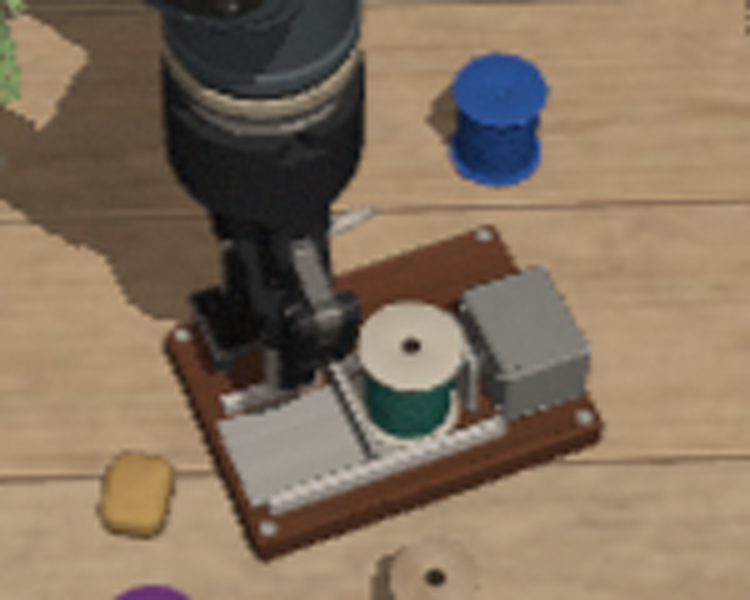

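View pics/wrist2c.png

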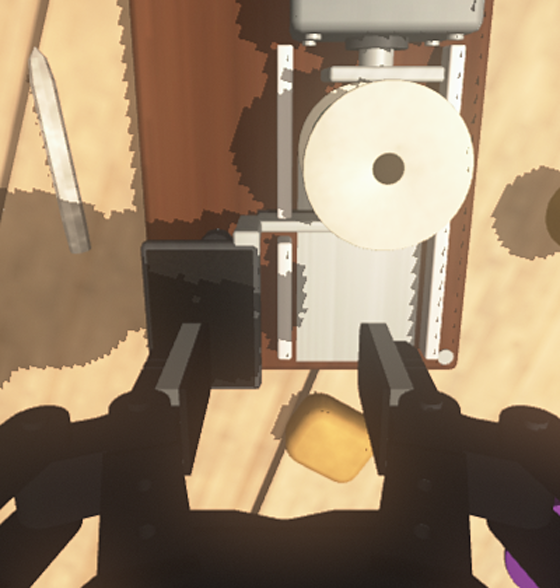

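```bash
python3 - <<'E'
from station import manip
from h import *
from scipy.spatial.transform import Rotation as Ro
s=manip.sense();R=Ro.from_quat(s['tool_rot']).as_matrix();p=s['tcp_pos'];print(p)
W=pickle.load(open('wrist2.pkl','rb'));C=(cloud(W)-p)@R;Z=C[...,2];ok=W["z_map"]>0
for nm,sl in (('L',(slice(280,420),slice(200,275))),('R',(slice(280,420),slice(370,420)))):
    m=ok[sl]&(Z[sl]<.022);P=C[sl][m]
    for a in (-10,-2,5,10):
        t=P[(P[:,2]>a/1e3)&(P[:,2]<a/1e3+.004)&(P[:,0]>.008)];
        if len(t):print(nm,a,(np.percentile(t,[2,98],axis=0)*1000).round(1).tolist())
    t=P[P[:,2]>.012];print('tip',(np.percentile(t,[2,98],axis=0)*1000).round(1).tolist())
# spool top disc
h=cv2.cvtColor(W["image"],cv2.COLOR_RGB2HSV)
X=cloud(W);m=((X[...,2]>.057)&(X[...,2]<.07)&ok).astype(np.uint8)
m[:, :330]=0;m[250:]=0
c=max(cv2.findContours(m,0,2)[0],key=cv2.contourArea);(u,v),r=cv2.minEnclosingCircle(c);A=ray(W,u,v,.064)
print('spool',u,v,r,'mm r',r/f(W)*(W["z_map"][int(v),int(u)+25])*1000,A,((A-p)@R*1000).round(1))
for k,(u,v) in (('hole',(388/1.4+120,168/1.4+60)),('padRB',(261/1.4+120,387/1.4+60)),('padRT',(260/1.4+120,250/1.4+60)),('padLT',(143/1.4+120,243/1.4+60))):
    A=ray(W,u,v,.064 if k=='hole' else .048);print(k,((A-p)@R*1000).round(1))
A=ray(W,446/1.4+120,357/1.4+60,.018);print('sFR',((A-p)@R*1000).round(1))
E
```

```text
[ 0.50961669 -0.10081563  0.08150434]
L -10 [[8.1, -31.6, -9.9], [12.3, -19.2, -6.2]]
L -2 [[8.1, -31.0, -1.8], [12.2, -19.2, 2.0]]
L 5 [[8.0, -30.6, 5.2], [12.1, -19.2, 8.9]]
L 10 [[8.0, -28.9, 10.0], [12.2, -19.2, 13.8]]
tip [[-8.8, -29.6, 12.1], [11.9, -19.2, 19.2]]
R -10 [[8.0, 22.6, -10.0], [12.2, 32.5, -6.2]]
R -2 [[8.1, 22.6, -1.9], [12.2, 33.1, 2.0]]
R 5 [[8.0, 22.6, 5.1], [12.1, 32.8, 9.0]]
R 10 [[8.3, 22.6, 10.2], [12.2, 29.2, 13.9]]
tip [[-8.7, 22.5, 12.1], [12.0, 33.4, 19.4]]
spool 396.6864318847656 177.3135528564453 62.68489074707031 mm r 22.50699912922257 [ 0.57006177 -0.10865577  0.064     ] [54.1 28.  17.7]
hole [53.2 28.2 17.7]
padRB [-19.2  -5.5  33.5]
padRT [26.5 -5.3 33.6]
padLT [ 28.7 -39.7  33.5]
sFR [-24.6  62.4  63.6]
```

```bash
python3 -m creep '{"claw":[4.2,4.2,4.2,4.2,4.2],"dp":[[0,0,0.8],[0,0,1.4],[0,0,2],[0,0,2.2],[0,0,2.2]],"roll":[0,0,0,0,0]}' 30; python3 - <<'E'
from station import manip,imaging
from h import *
d=imaging.snapshot("wrist");cv2.imwrite('pics/wrist3c.png',cv2.resize(d["image"][60:480,120:520,::-1],None,fx=1.4,fy=1.4))
print(manip.sense()['force'],manip.sense()['tcp_pos'])
E
```

```text
t: 3.9
tcp_pos: [0.5088, -0.1, 0.0583]
tool_rot: [0.985, 0.174, 0.0, 0.0]
force: [-0.1, 0.0, 2.1]
finger_gap: 0.49
[ 0.35010846 -0.79155443  3.29070056] [ 0.50881804 -0.10001103  0.05834515]
```

View pics/wrist3c.png

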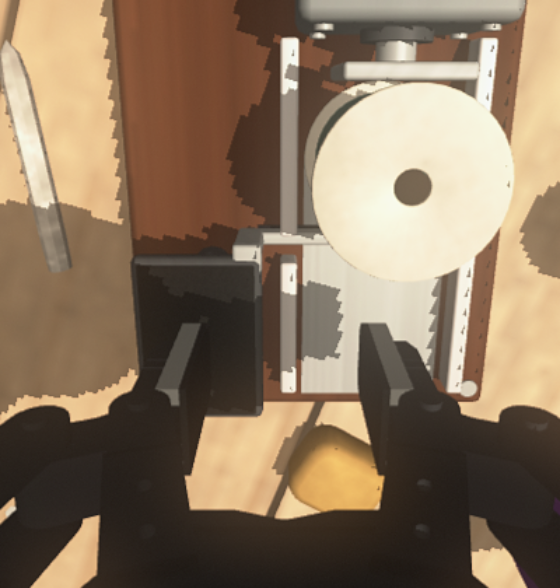

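```bash
python3 -m creep '{"claw":[4.2,4.2,4.2,4.2,4.2],"dp":[[0,0,0.3],[0,0,0.6],[0,0,0.7],[0,0,0.8],[0,0,0.8]],"roll":[0,0,0,0,0]}' 30; python3 - <<'E'
from station import manip,imaging
from h import *
d=imaging.snapshot("wrist");cv2.imwrite('pics/wrist4c.png',cv2.resize(d["image"][60:480,120:520,::-1],None,fx=1.4,fy=1.4))
print(manip.sense()['force'],manip.sense()['tcp_pos'])
E
```

```text
t: 4.45
tcp_pos: [0.5085, -0.1, 0.0506]
tool_rot: [0.985, 0.173, 0.0, 0.0]
force: [-0.9, -1.4, 6.6]
finger_gap: 0.49
[-1.22826031 -1.14118839  6.69048103] [ 0.50850394 -0.10001402  0.05065177]
```

View pics/wrist4c.png

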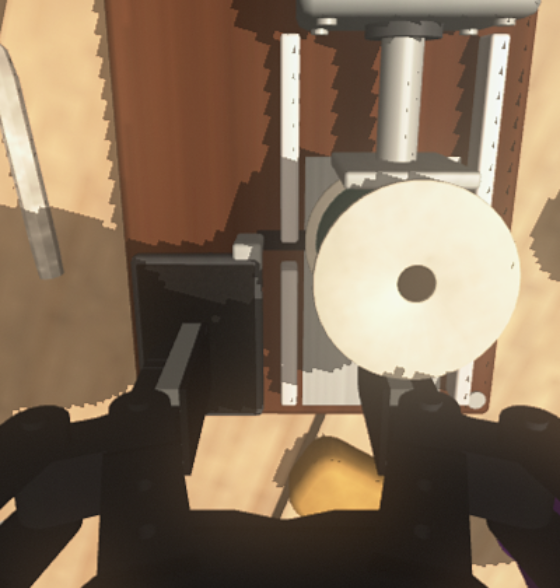

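The spool has popped and is stopped by the finger: its top is centred at crop (417,283), against the finger at (400,390). I'll press about 1 mm more for margin, then check from both views.

```bash
python3 -m creep '{"claw":[4.2,4.2,4.2,4.2],"dp":[[0,0,0.1],[0,0,0.1],[0,0,0.1],[0,0,0.1]],"roll":[0,0,0,0]}' 30; python3 - <<'E'
from station import manip,imaging
from h import *
x=np.array([np.cos(.349),np.sin(.349)]);y=np.array([-x[1],x[0]]);o=np.array([.5672,-.1064])
for n in('wrist','scene'):
    d=imaging.snapshot(n)
    c=d["image"][60:480,120:520,::-1] if n=='wrist' else d["image"][225:345,250:400,::-1]
    cv2.imwrite(f'pics/{n}5c.png',cv2.resize(c,None,fx=1.4 if n=='wrist' else 5,fy=1.4 if n=='wrist' else 5,interpolation=cv2.INTER_CUBIC))
    if n=='wrist':
        X=cloud(d);D=np.stack([(X[...,:2]-o)@x,(X[...,:2]-o)@y,X[...,2]],-1)*1000
        for u,v in ((400,225),(430,225),(460,245),(418,300),(418,210),(430,310)):print('spool top',D[v,u].round(1))
        m=(D[...,2]>54)&(D[...,2]<72)&(cv2.cvtColor(d["image"],cv2.COLOR_RGB2HSV)[...,2]>150)&(D[...,0]>-60)&(D[...,0]<20)
        P=D[m];A=np.c_[P[:,:2],np.ones(len(P))];k=np.linalg.lstsq(A,P[:,2],rcond=None)[0];print('plane slopes',k,'centre',(P[:,:2].min(0)+P[:,:2].max(0))/2,np.median(P,axis=0),len(P))
        for u,v in ((230,260),(290,260),(290,340)):print('pad',D[v,u].round(1))
s=manip.sense();print(s['t'],s['force'],s['tcp_pos'],s['finger_gap'])
E
```

```text
t: 4.9
tcp_pos: [0.5085, -0.1, 0.0502]
tool_rot: [0.985, 0.173, 0.0, 0.0]
force: [-0.9, -0.9, 10.2]
finger_gap: 0.491
spool top [-8.1  2.1 63.1]
spool top [-8.2 -6.5 62.9]
spool top [-13.9 -15.4  63.9]
spool top [-30.4  -3.9  66. ]
spool top [-3.9 -2.9 62.3]
spool top [-33.9  -7.8  65.6]
plane slopes [-1.05985526e-01  2.06859277e-03  6.14977083e+01] centre [-21.30237271  16.54754541] [-17.80699541  -3.45478475  63.59591182] 16390
pad [-30.3  59.7  31.7]
pad [-30.4  36.9  31.4]
pad [-64.   37.5  33.1]
5.0 [-1.36165239 -0.73209365 10.62374318] [ 0.50847793 -0.10000792  0.05022431] 0.49081596818473777
```

View pics/scene5c.png

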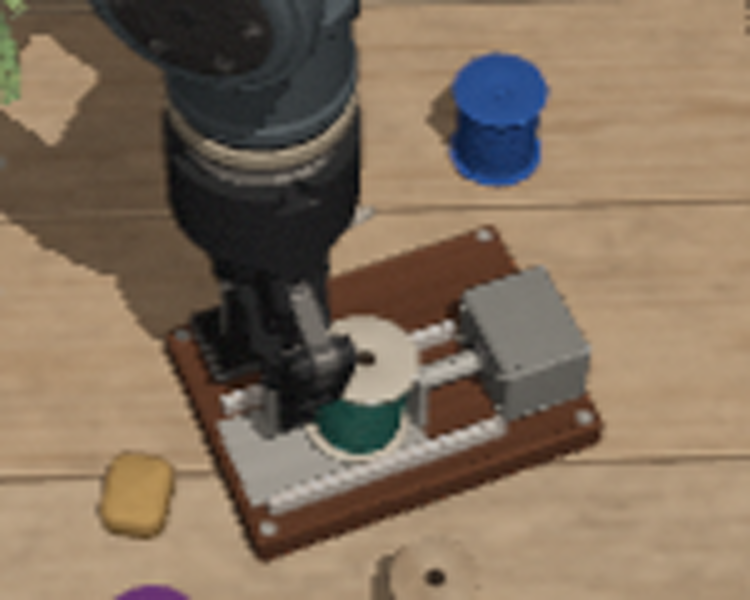

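View pics/wrist5c.png

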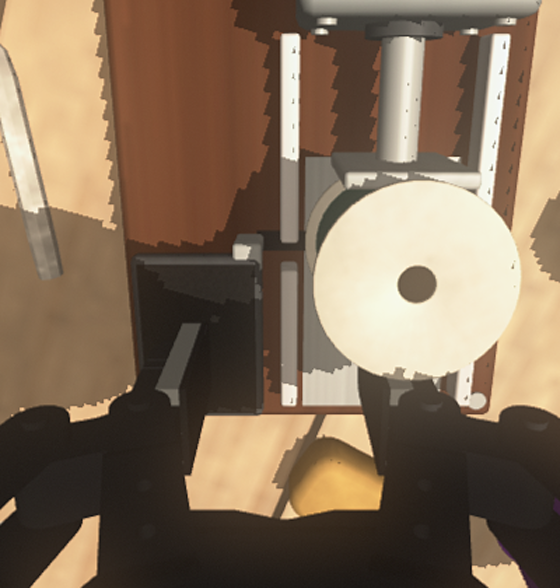

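The top face shows a slope of about 0.1. I need to separate real tilt from depth or calibration bias, so I'll compare it with the base plane and with the pre-pop image.

```bash
python3 - <<'E'
from station import manip,imaging
from h import *
x=np.array([np.cos(.349),np.sin(.349)]);y=np.array([-x[1],x[0]]);o=np.array([.5672,-.1064])
def fit(P,nm):
    for _ in range(4):
        A=np.c_[P[:,:2],np.ones(len(P))];k=np.linalg.lstsq(A,P[:,2],rcond=None)[0];r=P[:,2]-A@k;P=P[abs(r)<max(1.0,2*r.std())]
    print(nm,len(P),k.round(4),'resid',r.std().round(2))
def go(d,nm):
    X=cloud(d);D=np.stack([(X[...,:2]-o)@x,(X[...,:2]-o)@y,X[...,2]],-1)*1000
    hsv=cv2.cvtColor(d["image"],cv2.COLOR_RGB2HSV);ok=d["z_map"]>0
    def sel(x0,x1,y0,y1,z0,z1,e=True): return D[ok&e&(D[...,0]>x0)&(D[...,0]<x1)&(D[...,1]>y0)&(D[...,1]<y1)&(D[...,2]>z0)&(D[...,2]<z1)]
    light=(hsv[...,1]<70)&(hsv[...,2]>130)
    P=sel(-44,22,-25,22,57,70,light);fit(P,nm+' spooltop');print('  x',np.percentile(P[:,0],[.5,99.5]).round(1),'y',np.percentile(P[:,1],[.5,99.5]).round(1))
    fit(sel(-15,70,28,74,12,24),nm+' base');fit(sel(-74,-26,34,70,25,54),nm+' pad')
    fit(sel(34,72,-24,24,47,60),nm+' housing')
go(pickle.load(open('wrist2.pkl','rb')),'w2')
d=imaging.snapshot('wrist');pickle.dump(d,open('wrist6.pkl','wb'));go(d,'w6')
e=imaging.snapshot('scene');pickle.dump(e,open('scene6.pkl','wb'));go(pickle.load(open('scene0.pkl','rb')),'s0');go(e,'s6')
t=imaging.snapshot('top');go(pickle.load(open('top0.pkl','rb')),'t0')
cv2.imwrite('pics/w6z.png',cv2.resize(d["image"][160:340,320:510,::-1],None,fx=3,fy=3,interpolation=cv2.INTER_CUBIC))
cv2.imwrite('pics/s6z.png',cv2.resize(e["image"][275:325,290:350,::-1],None,fx=12,fy=12,interpolation=cv2.INTER_CUBIC))
print(manip.sense()['t'],manip.sense()['force'])
E
```

```text
w2 spooltop 9996 [-8.40000e-03  1.00000e-03  6.23468e+01] resid 0.49
  x [-20.4  21.4] y [-24.2  17.6]
w2 base 16958 [-7.00000e-04 -1.70000e-03  1.63259e+01] resid 0.54
w2 pad 5002 [ 2.00000e-03 -6.10000e-03  4.71653e+01] resid 0.5
w2 housing 9414 [ 9.90000e-03 -2.00000e-03  5.16339e+01] resid 0.59
w6 spooltop 14548 [-7.94000e-02 -2.00000e-04  6.21547e+01] resid 0.48
  x [-40.5   1.7] y [-24.2  17.6]
w6 base 21554 [-1.10000e-03 -1.80000e-03  1.63388e+01] resid 0.52
w6 pad 5587 [ 2.40000e-03 -7.40000e-03  3.21981e+01] resid 0.6
w6 housing 10312 [ 2.38000e-02 -2.50000e-03  5.10415e+01] resid 0.61
s0 spooltop 249 [-1.40000e-02 -2.19000e-02  6.41511e+01] resid 1.2
  x [-21.4  19. ] y [-21.7  20.4]
s0 base 374 [ 1.0000e-03 -2.8400e-02  1.9871e+01] resid 1.28
s0 pad 264 [-5.70000e-03  1.05000e-02  4.76758e+01] resid 1.26
s0 housing 283 [-7.20000e-03 -9.20000e-03  5.45557e+01] resid 1.26
s6 spooltop 171 [-1.06600e-01 -5.90000e-03  6.35004e+01] resid 1.2
  x [-34.7  -0.3] y [-21.9  20.2]
s6 base 375 [-8.00000e-03 -2.20000e-02  1.98298e+01] resid 1.3
s6 pad 94 [ 6.1200e-02 -3.3000e-03  3.7679e+01] resid 1.66
s6 housing 289 [-6.50000e-03 -1.31000e-02  5.42184e+01] resid 1.23
t0 spooltop 201 [ 6.3000e-03 -3.8000e-03  6.4374e+01] resid 1.48
  x [-20.4  20.8] y [-19.5  21.4]
t0 base 491 [ 1.02000e-02 -1.58000e-02  1.88835e+01] resid 1.7
t0 pad 242 [2.02000e-02 2.36000e-02 4.81325e+01] resid 1.74
t0 housing 226 [-5.00000e-03 -9.60000e-03  5.39091e+01] resid 1.6
5.15 [-1.25972393 -0.99499944 10.8742704 ]
```

View pics/s6z.png

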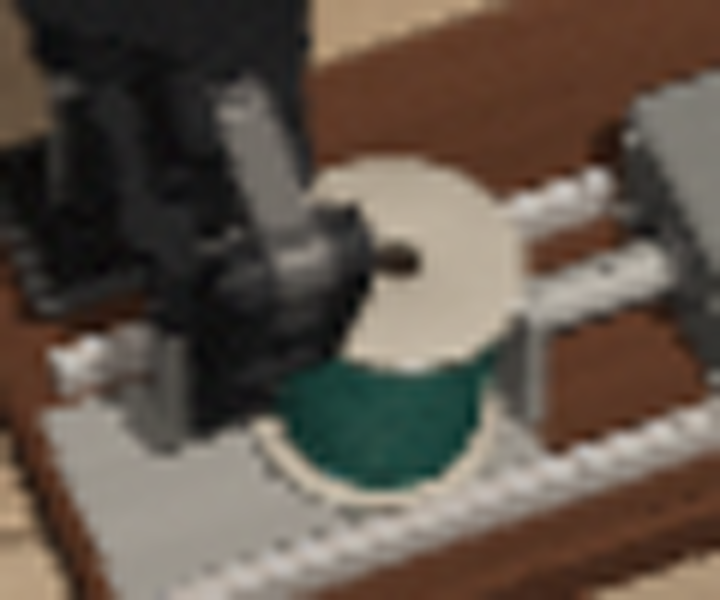

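The tilt is real but stable. It is about 0.08 rad in the wrist view and 0.1 rad in the coarser scene view. This matches the finger touching both the upper flange and the waist: a 2.5 mm radius difference over 30 mm gives 0.083 rad, which is under the 0.15 limit. The spool's position is unchanged between pictures and the force is steady, so I'm handing in.

```bash
python3 - <<'E'
from station import workorder
print(workorder.sign_off())
E
```

```text
the job is handed in; nothing more can be done
None
```

I pressed the release pad to its stop with one finger. The other finger, waiting in the channel, caught the green spool as it popped. I handed the job in at about 5.2 s with both fingers still holding; no verdict is reported.

| Last check | Measured | Required |
|---|---|---|
| Pad top height | about 32–33 mm | below 38 mm |
| Vertical force on the tool, mostly the pad | about 10.5 N, steady | above 0.5 N |
| Sideways force on the tool from the spool | about 1.5 N | above 0.5 N |
| Spool out of its seat | about 20 mm | 5–45 mm |
| Spool sideways position | no shift from the seated position | within 8 mm |
| Spool lean | about 0.08 rad (wrist), 0.10 rad (scene) | below 0.15 rad |

- **Spool lean:** The spool leans back and is not perfectly upright. The finger touches both its upper flange and its waist, which by geometry should give about 0.083 rad. That raises its underside by an estimated 2 mm, within the 4 mm allowed.
- **Spool at rest:** Its position looked the same in pictures taken before and after the last 1 mm press, and the force stayed steady.
- **Disagreements:** The cameras differed by 2–3 mm in the dispenser's sideways position, so I placed the fingers by the wrist camera relative to the spool. The scene view's pad reading at the end (about 35–38 mm) was unreliable because the gripper hid most of the pad.
- **Bystanders:** The wax and punch looked undisturbed in the views where they were visible. I did not measure the bystanders' final positions.

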